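# Spring the tape spindle back into its rack

## Task

Take the sprung tape spindle out of its wooden cradle and fit it back in the tape rack: brass plunger in the recess of the taller blue cheek, plunger squeezed in so that the black foot passes behind the lower cheek, then let the spring push the foot home in that cheek's recess, and let go with the spindle hanging level; a red pin comes out of each cheek when that end is fully home. Push gently, since the rack must never be loaded with more than about 20 N, and leave the mug, glue pot, tub of tiles and nippers where they are.

Things in the scene. Friction and masses are not known exactly. Their poses are not given: they have to be found in the camera images.
- spindle: Tape spindle, about 0.3 kg, lying level. Its sleeve: square grey grip block 24 x 24 mm, 64 mm along y, two faces upright (grip it there, across x); rolls of tape 60 mm in diameter at y = 32 to 52 (yellow) and -32 to -52 mm (teal). Origin: middle of the block. A rod along y sticks out of both ends; it sits stiffly in the sleeve (60 N shift it), shifted by up to 10 mm either way, unmeasured
- yellow_roll (a point): Middle of the yellow roll, y = 42 mm. The rod (white barrel, 18 mm thick) ends beyond it in a round-nosed brass sprung plunger, 10 mm thick, free tip at y = 97 mm, and at -y in a black fixed round foot, 10 mm thick, tip at y = -90 mm, all plus or minus the rod's shift. Spring: 3 N to start, 0.8 N more per mm, hard stop at 11 mm (11.8 N). Fitted, it stays 2 mm in
- rack: Tape rack fixed to the table. Origin under the middle of its base (85 mm along x, 215 along y, 10 thick); z up. Two cheeks, 60 mm along x: a blue one at +y, 97 mm tall, and a plain wooden one at -y, 79 mm tall, 12 mm thick, low enough for the foot end to come in over it with the spindle tilted about 11 degrees. A fitted spindle hangs by its ends, its axis 62 mm over this origin
- blue_recess (a point): Middle of the mouth of the blue cheek's recess, in its inner face: x = 0, y = 85.5, z = 65 mm in the rack's frame. Blind, 15 x 15 mm, 8 mm deep towards +y
- wood_recess (a point): The same of the wooden cheek: x = 0, y = -85.5, z = 65 mm, 15 x 15 mm, 6 mm deep towards -y. With the plunger at the bottom of the blue recess it must be pushed in 8 mm or a little more before the foot passes this cheek's face; with the plunger on the blue face beside its recess the foot cannot pass
- tell_blue (a joint): Red tell-tale pin, 6 mm thick, in the bottom of the blue recess: pressed by the plunger. 0 untouched (4 mm of it stand into the recess), 0.004 m when the plunger is at the bottom and the pin stands 4 mm out of the cheek's outer side. Under 1 N presses it
- tell_wood (a joint): The same red pin in the wooden cheek's recess: 0 untouched, 0.004 m when the foot is fully home
- cradle: Wooden cradle fixed to the table, 90 x 130 mm, with two low strips 17 mm high at x = +-26 mm that keep the rolls from rolling. Origin under its middle. The spindle lies in it along its y axis, the spindle's axis 40 mm above the table
- mug: White mug, 80 mm wide, 90 mm tall; origin under its middle; leave alone
- gluepot: White glue pot with a green cap, 72 mm wide, 85 mm tall; origin under its middle; leave alone
- tile_tub: Clear tub of blue and white tile bits, 100 x 130 x 50 mm; origin under its middle; leave alone
- nippers: Tile nippers with red handles, about 150 mm long, 50 mm wide, 13 mm high, lying between the rack and the cradle; origin under the middle; leave alone
Things that resemble listed ones, but are neither listed nor needed, are in the scene too. What is meant by the rack is not purple, and is the smaller of those in its own colour.

How it is judged:
On the way, in this order (a step that is already met when the one before it is completed fails the run):
1. the spindle is lifted out of the cradle (distance between spindle and cradle above 0.09 m and contact force between spindle and cradle below 0.1 N), for 0.1 s.
2. the plunger is in the blue cheek's recess, at its bottom (value of joint tell_blue above 0.0025 m), for 0.1 s.
At the end, for the whole second after the job is handed in: Released and at rest in the rack: both tell-tale pins pressed by over 2.5 mm (plunger and foot home), yellow roll towards the blue cheek, origin within 4 mm sideways of the recess line and 59 to 68 mm above the rack's underside, axis within 1.7 degrees; bystanders within 30 mm of their places (x of spindle in the frame of rack between -0.004 and 0.004 m and z of spindle in the frame of rack between 0.059 and 0.068 m and angle between the y axis of spindle and the y axis of rack, either way round below 0.03 rad and y of yellow_roll in the frame of rack above 0.02 m and value of joint each of tell_blue, tell_wood above 0.0025 m and linear speed of spindle below 0.02 m/s and distance of each of mug, gluepot, tile_tub, nippers from where it was at the start of the episode below 0.03 m); the robot touches nothing.
It fails at once if the spindle and the rack press on each other with more than 22 N (contact force between spindle and rack above 22 N).
It fails at once if the robot presses on the rack with more than 22 N (contact force between any of the fingers, the arm and rack above 22 N).
It fails at once if the mug, glue pot, tub of tiles or nippers are moved by more than 30 mm (distance of any of mug, gluepot, tile_tub, nippers from where it was at the start of the episode above 0.03 m).
It also fails if it takes over 58 s, if anything falls off the work surface, if the arm or the gripper's body presses on something with over 40 N, if the wrist force passes 120 N, or if a joint passes its speed limit or range.

## Robot

A 6-joint arm with a two-finger parallel gripper is mounted at the origin on the work surface. World frame = base frame: x ahead of the robot, y to its left, z up, the work surface at z = 0. Lengths are in m, angles in rad, forces in N, time in s.
With the tool pointing down it reaches from about 0.35 to 0.975 m from the base axis. Payload 4.9 kg.
Tool frame: the origin (TCP) lies at the very end of the fingers, on their centre line; the grasp point (between the pads) lies 19 mm behind it; z points along the fingers, y is the line along which they close (so a half turn about z gives the same grasp; the last joint's range is limited). The gripper opens to 85 mm and grips with 20 to 120 N. Pads are 22 mm wide; open, the fingers measure 114 mm over their backs; the gripper's body (76 mm by 85 mm) begins 54 mm behind the grasp point. The pads swing forward as they close: fully open they stand 13 mm farther back than shut.
Start: joints at [-1.428, 0.053, 1.613, -0, 1.476, -0.119], TCP at [0.162, -0.604, 0.231] pointing down, gripper open.
Joint ranges: [-3.01, 3.01], [-1.01, 2.22], [0.06, 2.58], [-1.02, 4.17], [0.09, 2.62], [-3.14, 3.14]. Speed limits (rad/s): [2.57, 2.57, 3.14, 3.14, 3.14, 3.14].

## Interface

Orientations are given as a unit quaternion [x, y, z, w].
In Python, from rig import sensors, viewer, manip gives the robot as it stands. The module is installed in compiled form; this text tells all that it offers.
- The arm moves only by the tool step_arm, never from a script. Its argument "plan" is text: rows parted by semicolons, each of 7 numbers parted by spaces: the opening in per cent of the stroke, from 0 (shut) to 100 (fully open), then the shift along the tool's x, y, z scaled (see below), then the turn, a rotation vector about the tool's x, y, z scaled (see below). In form: fingers x y z ax ay az; .... A call has 1 to 8 rows; each row is the pose to reach, as a shift and turn from the pose commanded when the call began, along the tool's axes at that moment; what a row does not reach only later rows make up. The controller multiplies each number of a shift by 0.6 m and each number of a turn by 60 degrees. A row lasts 1/10 s, in which the tool goes at most 50 mm and 8.59 degrees, less where a joint would pass 70% of its speed; a pose out of reach is approached as far as the arm can. A call with a number of a shift or a turn outside -1 to 1 is refused whole. A call with a gripper value outside its range is refused whole. The fingers move at their own pace and stop on an object; the grip force is fixed at half the most. Time passes only in rows, so rows that repeat a pose let the fingers close. It gives the time, the measured TCP pose, the force, the opening and the grip force at its end, in the units of the state.
- sensors.get_state(): the state, without advancing time (a new reading comes with each control period).
- viewer.get_image(name): name is "scene" or "top" or "wrist"; returns (picture, depth): 480x640x3 uint8, red, green, blue; 480x640 float32, m along the optical axis (not along the pixel's ray), 0 where there is no reading.
- viewer.camera_params(name): a dict with "vfov" (degrees; the focal length in pixels is half the picture's height over the tangent of half this angle, whatever the lens; pixels are square), "cx", "cy" (the principal point, pixels), "view" (4x4, takes a point from world to camera coordinates). Camera axes: x right, y up, looking along -z (the intrinsics and any distortion apply to the point x, -y, -z); pixel columns grow to the right and rows downward; lengths in m; the calibration is good to about 2 mm. A picture is of the moment at which its call begins: read the wrist's pose just before it. camera_params takes no time and is no camera call; for the wrist camera it gives the pose at the moment of the call.
- manip.finish_job(): hands the job in; it is judged then, once.
The state is a dict: "time_s": time; "q": joint angles; "dq": joint speeds; "effort": joint torques, N m; "eef_pos": TCP position; "tcp_rot": TCP orientation; "force": force on the tool from outside, world axes, zero at the start; "torque": the same for the moment, N m; "gripper_width": opening from 0.0 (shut) to 1.0 (fully open); "grip_force": force on a finger pad.
Only numpy, scipy, OpenCV 4.12 (cv2) and the standard library are available. Lean on these libraries where they do the work, as an engineer would, in place of code of your own. Each camera call takes 0.05 s, during which the arm holds its last target. There are 200 camera calls.

## Working session

There is one attempt and no reset: what is moved stays moved. The work goes in short steps, Python scripts to look and compute and a tool call to move; the robot and the scene stay as the last step left them, time stands still between calls to the robot, and variables do not carry over. Pictures are saved under pics/ and viewed, at most 12 in all, crops included, and the job is handed in when it is done.

Besides the shell and the picture viewer there is one more tool, called after "Request:" as name(argument=value, ...) on one line, values as JSON. step_arm: Moves the arm, as the interface text tells. Shifts and turns lie within -1 to 1; 1 stands for 0.6 m of shift or 60 degrees of turn. Its arguments: {"type":"object","properties":{"plan":{"type":"string"}},"required":["plan"]}

```bash
mkdir -p pics; cat > h.py <<'E'
import numpy as np, cv2
from rig import sensors, viewer, manip
def grab(n,fn=None):
    P=viewer.camera_params(n); im,d=viewer.get_image(n)
    if fn: cv2.imwrite('pics/'+fn,im[:,:,::-1])
    np.savez('pics/%s.npz'%n,im=im,d=d,V=P['view'],k=[P['vfov'],P['cx'],P['cy']])
    return im,d,P
def cloud(d,P):
    f=240/np.tan(np.radians(P['vfov'])/2); v,u=np.mgrid[:480,:640]
    X=np.stack([(u-P['cx'])/f*d,-(v-P['cy'])/f*d,-d,np.ones_like(d)],-1)
    return (X@np.linalg.inv(P['view']).T)[...,:3]
E
python3 - <<'E'
from h import *
for n in ('scene','top','wrist'):
    im,d,P=grab(n,n+'0.png'); print(n,{k:(np.round(v,3).tolist() if k=='view' else v) for k,v in P.items()},(d>0).mean(),np.linalg.inv(P['view'])[:3,3])
print(sensors.get_state())
E
```

```text
scene {'vfov': 56.29452725931544, 'cx': 317.8736323043836, 'cy': 245.33676836997674, 'view': [[-0.424, 0.905, -0.008, 0.324], [-0.572, -0.261, 0.777, 0.224], [0.702, 0.334, 0.629, -1.305], [0.0, 0.0, 0.0, 1.0]]} 0.9958626302083333 [1.18156029 0.20127148 0.64902027]
top {'vfov': 44.54400468782834, 'cx': 320.6404284420072, 'cy': 239.21493855773173, 'view': [[-0.001, -1.0, -0.002, -0.106], [0.987, -0.001, 0.159, -0.565], [-0.159, -0.002, 0.987, -1.32], [0.0, 0.0, 0.0, 1.0]]} 0.9958854166666666 [ 0.34780355 -0.10902602  1.39317331]
wrist {'vfov': 70.31658396448518, 'cx': 318.3171761381793, 'cy': 239.5380425466496, 'view': [[0.258, -0.966, -0.001, -0.626], [0.915, 0.245, -0.32, 0.041], [0.309, 0.082, 0.947, -0.38], [0.0, 0.0, 0.0, 1.0]]} 0.9959700520833333 [ 0.24140373 -0.58362242  0.37270364]
{'time_s': 0.15, 'q': array([-1.42799174e+00,  5.32035761e-02,  1.61397866e+00,  6.06972478e-06,
        1.47600411e+00, -1.18989890e-01]), 'dq': array([ 0.00074434, -0.00085639, -0.00351777,  0.00081234, -0.00022304,
        0.0011912 ]), 'effort': array([-2.41571579e-04, -3.94244778e+01, -3.70721698e+01, -1.52157245e-04,
        4.62357173e-03, -1.10558312e-05]), 'eef_pos': array([ 0.16169727, -0.60321673,  0.23034642]), 'tcp_rot': array([ 9.91444905e-01,  1.30523427e-01, -6.46732917e-06, -7.96827656e-04]), 'force': array([ 0.52510614, -0.02202715,  0.16763817]), 'torque': array([ 0.05632854, -0.01201426, -0.02287962]), 'grip_force': 0.0, 'gripper_width': 0.9978221874421483}
```

View pics/top0.png

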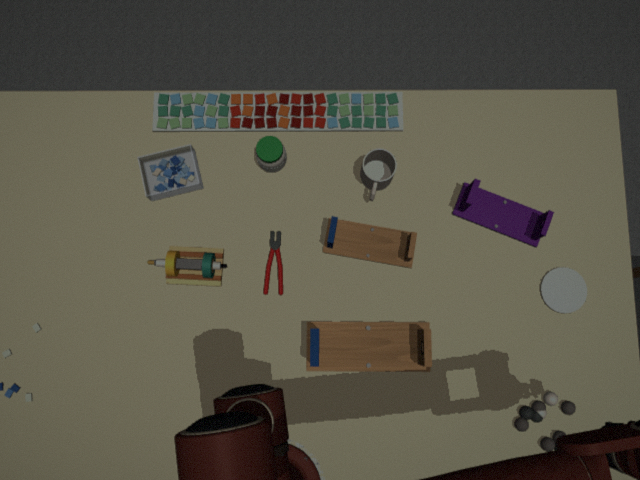

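View pics/scene0.png

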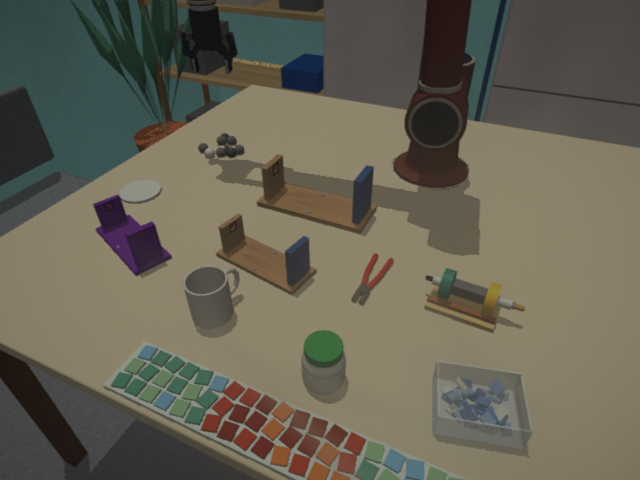

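Top view: the small wooden rack is at about (370,243) with its blue cheek at (332,232), and the larger decoy is at (368,347). The spindle is at (195,264), yellow roll to the left (+y), with the nippers at (274,265) between them. The scene view agrees.

```bash
python3 - <<'E'
from h import *
z=np.load('pics/top.npz'); P=dict(view=z['V'],vfov=z['k'][0],cx=z['k'][1],cy=z['k'][2]); im=z['im'];d=z['d']
C=cloud(d,P); hsv=cv2.cvtColor(im,cv2.COLOR_RGB2HSV)
v,u=np.mgrid[:480,:640]
def box(a,b,c,e): return (u>=a)&(u<b)&(v>=c)&(v<e)
def rep(n,m):
    p=C[m]; 
    if len(p)<5: print(n,len(p)); return
    r=cv2.minAreaRect((p[:,:2]*1000).astype(np.float32)); print(n,len(p),'med',np.median(p,0).round(4),'rect',np.round(r[0],1),np.round(r[1],1),round(r[2],1),'z',np.percentile(p[:,2],[2,50,98]).round(4))
rep('table',box(420,440,280,310))
R=box(315,425,210,275)
H=C[...,2]
rep('base',R&(H>.005)&(H<.016))
rep('bluetop',R&(H>.09)&(H<.105)); rep('woodtop',R&(H>.072)&(H<.086)&(u>390))
S=box(140,235,240,292)
rep('yellow',S&(hsv[...,0]>20)&(hsv[...,0]<32)&(hsv[...,1]>180)&(H>.04))
rep('teal',S&(hsv[...,0]>75)&(hsv[...,0]<100)&(hsv[...,1]>120)&(H>.04))
rep('block',S&(u>180)&(u<202)&(H>.046)&(H<.058))
rep('all>.03',S&(H>.03)); rep('rodL',S&(u<165)&(H>.03)); rep('rodR',S&(u>215)&(H>.03))
rep('cradle',S&(H>.005)&(H<.03))
cv2.imwrite('pics/t1.png',np.hstack([cv2.resize(im[235:295,140:240,::-1],None,fx=4,fy=4,interpolation=2),cv2.resize(im[210:270,320:420,::-1],None,fx=4,fy=4,interpolation=2)]))
E
```

```text
table 600 med [ 0.4385 -0.3645 -0.0006] rect [ 415.3 -247.6] [ 75.8 298.8] 11.7 z [-0.006  -0.0006  0.0055]
base 2735 med [ 0.5616 -0.2226  0.0097] rect [ 565.3 -224.2] [155.3 262.7] 0.0 z [0.0053 0.0097 0.015 ]
bluetop 162 med [ 0.5791 -0.1321  0.0967] rect [ 579.7 -132.1] [13.9 60.9] 79.7 z [0.0916 0.0967 0.1021]
woodtop 148 med [ 0.5462 -0.3127  0.0785] rect [ 546.7 -312.8] [12.7 60.4] 79.8 z [0.0735 0.0785 0.0843]
yellow 27 med [0.4989 0.2301 0.0568] rect [509.8 235.6] [16.3 52.7] 86.2 z [0.0465 0.0568 0.066 ]
teal 203 med [0.5025 0.1526 0.0655] rect [422.4  38.4] [326.3  52.4] 54.1 z [0.0458 0.0655 0.0737]
block 215 med [0.5069 0.1923 0.0519] rect [507.3 192.1] [47.8 24. ] 88.9 z [0.0468 0.0519 0.0567]
all>.03 1088 med [0.5065 0.1995 0.0536] rect [464.4  81.4] [438.3  85.8] 69.6 z [0.0358 0.0536 0.0763]
rodL 114 med [0.5106 0.2704 0.0462] rect [439.7  90.4] [438.6  23.6] 68.3 z [0.0379 0.0462 1.3932]
rodR 68 med [0.5032 0.1273 0.045 ] rect [432.9  11.5] [294.4  20.6] 58.8 z [0.0373 0.045  1.3932]
cradle 1250 med [0.4927 0.1922 0.0116] rect [509.2 212.6] [222.6 122.4] 89.9 z [0.0053 0.0116 0.023 ]
```

View pics/t1.png

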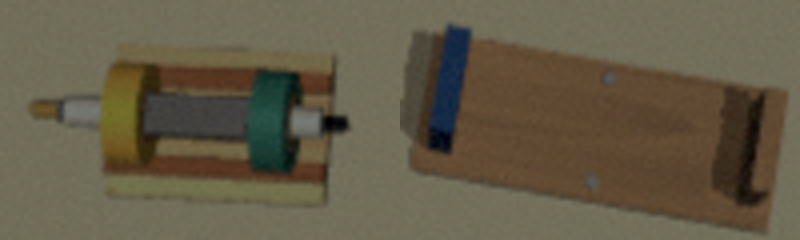

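Request:
step_arm(plan="100 0.811 -0.44 0.08 0 0 -1;100 0.811 -0.44 0.08 0 0 -1;100 0.811 -0.44 0.08 0 0 -1;100 0.811 -0.44 0.08 0 0 -1;100 0.811 -0.44 0.08 0 0 -1;100 0.811 -0.44 0.08 0 0 -1;100 0.811 -0.44 0.08 0 0 -1;100 0.811 -0.44 0.08 0 0 -1")

```text
time_s: 0.95
eef_pos: [0.452, -0.3277, 0.1964]
tcp_rot: [0.793, 0.61, -0.0, 0.0]
force: [0.3, -1.2, 0.8]
gripper_width: 1.0
grip_force: 0.0
```

Request:
step_arm(plan="100 0.217 0.134 0.027 0 0 -0.077;100 0.217 0.134 0.027 0 0 -0.077;100 0.217 0.134 0.027 0 0 -0.077;100 0.217 0.134 0.027 0 0 -0.077;100 0.217 0.134 0.027 0 0 -0.077")

```text
time_s: 1.45
eef_pos: [0.5626, -0.2233, 0.1797]
tcp_rot: [0.767, 0.641, -0.0, -0.001]
force: [-0.0, -0.4, 0.5]
gripper_width: 1.001
grip_force: 0.0
```

```bash
python3 - <<'E'
from h import *
im,d,P=grab('wrist','w1.png'); s=sensors.get_state(); print(s['eef_pos'],s['tcp_rot'],s['force'],np.linalg.inv(P['view']).round(4))
E
```

```text
[ 0.56206078 -0.22430513  0.18009034] [ 7.67880799e-01  6.40592521e-01 -4.28622108e-04 -3.42456717e-04] [-1.02818523 -0.35849727 -0.9159171 ] [[ 9.840e-01  1.686e-01  5.750e-02  5.773e-01]
 [-1.781e-01  9.319e-01  3.161e-01 -1.436e-01]
 [-3.000e-04 -3.213e-01  9.470e-01  3.223e-01]
 [ 0.000e+00  0.000e+00  0.000e+00  1.000e+00]]
```

View pics/w1.png

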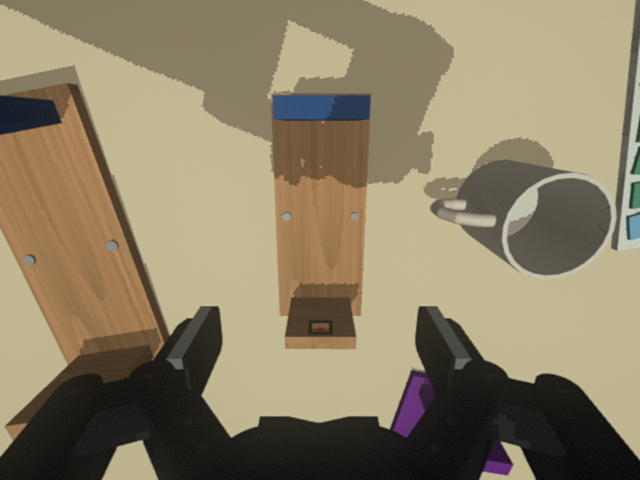

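Wrist view: blue cheek top at (321,106), wooden cheek top at (320,341), its recess with the red pin at (320,327). The rack sits centred between the fingers.

```bash
cat >> h.py <<'E'
def load(n):
    z=np.load('pics/%s.npz'%n); return z['im'],z['d'],dict(view=z['V'],vfov=z['k'][0],cx=z['k'][1],cy=z['k'][2])
def ray(uv,P,z):
    f=240/np.tan(np.radians(P['vfov'])/2); M=np.linalg.inv(P['view'])
    uv=np.atleast_2d(uv); r=np.c_[(uv[:,0]-P['cx'])/f,-(uv[:,1]-P['cy'])/f,-np.ones(len(uv))]@M[:3,:3].T
    return M[:3,3]+r*((z-M[2,3])/r[:,2])[:,None]
def rect(mask,P,z):
    c=max(cv2.findContours(mask.astype(np.uint8),0,1)[0],key=cv2.contourArea)[:,0].astype(float)
    p=ray(c,P,z)[:,:2]*1000; r=cv2.minAreaRect(p.astype(np.float32)); return np.round(r[0],1),np.round(r[1],1),round(r[2],1)
E
python3 - <<'E'
from h import *
im,d,P=load('wrist'); C=cloud(d,P); H=C[...,2]; v,u=np.mgrid[:480,:640]
D=cv2.medianBlur(H.astype(np.float32),5)
mb=(D>.088)&(D<.108)&(u>265)&(u<378)&(v>85)&(v<130); mw=(D>.07)&(D<.088)&(u>275)&(u<368)&(v>330)&(v<360)
hsv=cv2.cvtColor(im,cv2.COLOR_RGB2HSV)
for n,m,z in(('b',mb,.097),('w',mw,.079)): print(n,m.sum(),np.median(H[m]),rect(m,P,z))
print('depth centroid',C[mb].mean(0),C[mw].mean(0))
g=cv2.cvtColor(im,cv2.COLOR_RGB2GRAY)
mr=(g<45)&(u>300)&(u<340)&(v>316)&(v<338); print('recess',mr.sum(),u[mr].mean(),v[mr].mean(),u[mr].min(),u[mr].max(),v[mr].min(),v[mr].max())
uc=(u[mr].min()+u[mr].max())/2; vc=(v[mr].min()+v[mr].max())/2
print(ray([[uc,vc]],P,.065))
# screws
for b in((280,205,295,225),(346,205,362,225)):
    s=g[b[1]:b[3],b[0]:b[2]]; print(s.max())
E
```

```text
b 2324 0.09688598760466464 (array([ 580.8, -134.2]), array([13.8, 59.9]), 79.7)
w 1259 0.07863055690892296 (array([ 548.6, -312.1]), array([16.7, 59.7]), 79.8)
depth centroid [ 0.58080497 -0.13387606  0.09764608] [ 0.54831538 -0.31270126  0.07807216]
recess 103 320.07766990291265 327.36893203883494 309 331 321 333
[[ 0.54881551 -0.309044    0.065     ]]
161
153
```

Request:
step_arm(plan="100 0.666 -0.214 0 0 0 -0.13;100 0.666 -0.214 0 0 0 -0.13;100 0.666 -0.214 0 0 0 -0.13;100 0.666 -0.214 0 0 0 -0.13;100 0.666 -0.214 0 0 0 -0.13;100 0.666 -0.214 0 0 0 -0.13;100 0.666 -0.214 0 0 0 -0.13;100 0.666 -0.214 0 0 0 -0.13")

```text
time_s: 2.3
eef_pos: [0.5102, 0.1722, 0.1811]
tcp_rot: [0.724, 0.69, 0.0, 0.001]
force: [1.2, 0.7, -0.0]
gripper_width: 0.998
grip_force: 0.0
```

Request:
step_arm(plan="100 0.055 -0.018 0 0 0 0;100 0.055 -0.018 0 0 0 0;100 0.055 -0.018 0 0 0 0")

```text
time_s: 2.6
eef_pos: [0.5013, 0.2046, 0.1807]
tcp_rot: [0.723, 0.691, -0.0, 0.0]
force: [0.5, -0.8, -0.8]
gripper_width: 0.995
grip_force: 0.0
```

```bash
python3 - <<'E'
from h import *
im,d,P=grab('wrist','w2.png'); s=sensors.get_state(); print(s['eef_pos'],s['tcp_rot'],s['force'])
E
```

```text
[0.50152323 0.20404411 0.18067367] [ 7.23424721e-01  6.90403163e-01 -9.76855742e-05  3.69879951e-04] [-0.24288189 -0.11029537  0.18808257]
```

View pics/w2.png

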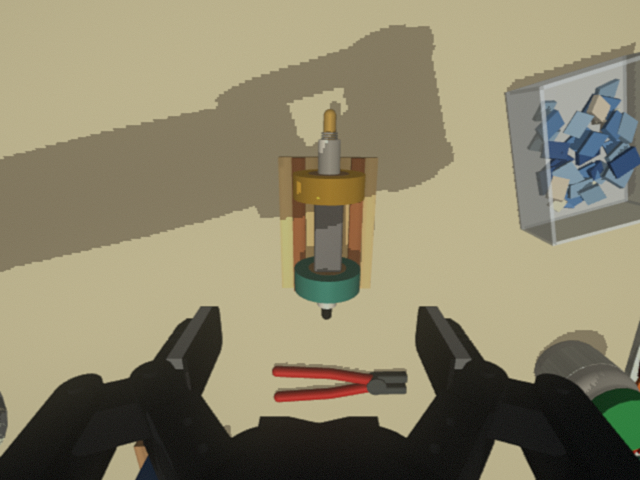

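Wrist view: plunger tip at about (329,110), foot tip at (326,318), grip block (314–342, 200–265), spindle almost upright in the picture.

```bash
python3 - <<'E'
from h import *
im,d,P=load('wrist'); C=cloud(d,P); H=cv2.medianBlur(C[...,2].astype(np.float32),3); v,u=np.mgrid[:480,:640]
hsv=cv2.cvtColor(im,cv2.COLOR_RGB2HSV); g=cv2.cvtColor(im,cv2.COLOR_RGB2GRAY)
# rows profile of mask width
m=(H>.03)&(H<.075)&(u>290)&(u<370)&(v>95)&(v<330)
for r in list(range(104,116))+[125,145,155,165]+list(range(205,262,8))+list(range(300,324)):
    c=u[r][m[r]]; print(r,(c.min(),c.max(),round(float(np.median(H[r][m[r]])),4)) if len(c) else None, im[r,328 if r<300 else 326].tolist())
# block centre line at z=.052
L=[];
for r in range(210,260):
    row=hsv[r,300:360,1].astype(int); k=np.where((hsv[r,300:360,1]<60)&(H[r,300:360]>.045))[0]+300
    L.append(((k.min()+k.max())/2,r,k.max()-k.min()+1))
L=np.array(L); p=ray(L[:,:2],P,.052); a=np.polyfit(p[:,1],p[:,0],1); print('block fit slope deg',np.degrees(np.arctan(a[0])),'x at .192',np.polyval(a,.192),L[:,2].mean())
mt=(hsv[...,0]>75)&(hsv[...,0]<100)&(hsv[...,1]>120)&(u>285)&(u<370)&(v>250)&(v<305); my=(hsv[...,0]>12)&(hsv[...,0]<30)&(hsv[...,1]>150)&(u>285)&(u<370)&(v>160)&(v<210)
for n,k in(('teal',mt),('yel',my)):
    print(n,u[k].min(),u[k].max(),v[k].min(),v[k].max())
cv2.imwrite('pics/w2c.png',cv2.resize(im[95:335,275:380,::-1],None,fx=2.4,fy=2.4,interpolation=2))
print(ray([[329,110],[326,318]],P,.040))
E
```

```text
104 None [188, 178, 142]
105 None [188, 178, 142]
106 None [188, 178, 142]
107 None [188, 180, 144]
108 None [177, 169, 135]
109 (np.int64(327), np.int64(332), 0.0414) [135, 118, 82]
110 (np.int64(326), np.int64(333), 0.0426) [128, 104, 55]
111 (np.int64(325), np.int64(334), 0.043) [145, 116, 60]
112 (np.int64(324), np.int64(335), 0.0438) [159, 127, 68]
113 (np.int64(324), np.int64(335), 0.0438) [166, 133, 68]
114 (np.int64(324), np.int64(335), 0.044) [167, 134, 68]
115 (np.int64(324), np.int64(335), 0.0441) [173, 138, 71]
125 (np.int64(324), np.int64(335), 0.0442) [173, 139, 71]
145 (np.int64(318), np.int64(340), 0.0472) [140, 134, 119]
155 (np.int64(318), np.int64(340), 0.0476) [140, 134, 120]
165 (np.int64(318), np.int64(339), 0.0483) [142, 136, 121]
205 (np.int64(314), np.int64(344), 0.0523) [122, 98, 55]
213 (np.int64(314), np.int64(342), 0.052) [79, 75, 68]
221 (np.int64(314), np.int64(342), 0.052) [80, 75, 68]
229 (np.int64(314), np.int64(342), 0.0518) [118, 112, 106]
237 (np.int64(314), np.int64(342), 0.0518) [116, 112, 103]
245 (np.int64(314), np.int64(341), 0.0519) [115, 11
[... 858 characters left out ...]
0445) [50, 47, 40]
313 (np.int64(322), np.int64(331), 0.0445) [51, 48, 40]
314 (np.int64(322), np.int64(331), 0.0446) [50, 47, 39]
315 (np.int64(322), np.int64(331), 0.0444) [50, 46, 39]
316 (np.int64(322), np.int64(331), 0.0444) [51, 48, 41]
317 (np.int64(323), np.int64(330), 0.0446) [48, 45, 36]
318 (np.int64(324), np.int64(329), 0.0442) [51, 49, 41]
319 (np.int64(325), np.int64(327), 0.0432) [109, 103, 83]
320 None [179, 171, 136]
321 None [191, 181, 144]
322 None [188, 180, 142]
323 None [188, 179, 143]
block fit slope deg 2.6335177091671262 x at .192 0.5090311408487661 27.14
teal 313 342 300 301
yel 293 364 161 209
[[0.51404853 0.2952011  0.04      ]
 [0.50454159 0.11013784 0.04      ]]
```

View pics/w2c.png

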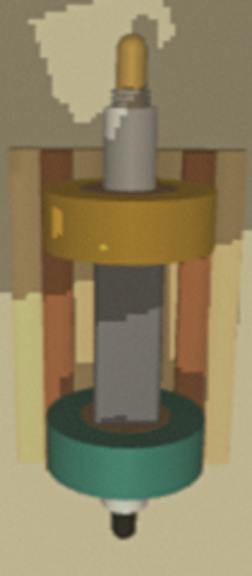

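```bash
python3 - <<'E'
from h import *
im,d,P=load('wrist'); C=cloud(d,P); v,u=np.mgrid[:480,:640]
p=C[(u>290)&(u<370)&(v>150)&(v<310)&(C[...,2]>.066)&(C[...,2]<.076)]
print(np.histogram(p[:,1],np.arange(.12,.27,.004)))
print(ray([[329.5,108.5],[326,319.5]],P,.040))
z=np.load('pics/top.npz')
im,d,P=load('top'); C=cloud(d,P); v,u=np.mgrid[:480,:640]
p=C[(u>140)&(u<235)&(v>240)&(v<292)&(C[...,2]>.062)&(C[...,2]<.08)]
print(np.histogram(p[:,1],np.arange(.12,.27,.004))[0])
E
```

```text
(array([  0,   0,   0,   0,   0,  34, 147, 155, 144, 157, 156,   1,   0,
         0,   0,   0,   0,   0,   0,   0,   0,   0,   0,   0,   0,   0,
        50, 185, 201, 200, 193, 169,   0,   0,   0,   0,   0]), array([0.12 , 0.124, 0.128, 0.132, 0.136, 0.14 , 0.144, 0.148, 0.152,
       0.156, 0.16 , 0.164, 0.168, 0.172, 0.176, 0.18 , 0.184, 0.188,
       0.192, 0.196, 0.2  , 0.204, 0.208, 0.212, 0.216, 0.22 , 0.224,
       0.228, 0.232, 0.236, 0.24 , 0.244, 0.248, 0.252, 0.256, 0.26 ,
       0.264, 0.268]))
[[0.51447535 0.29627166 0.04      ]
 [0.50447805 0.10849875 0.04      ]]
[ 0  0  0  0  0  3 35 31 24 32 31  3  0  0  0  0  0  0  0  0  0  0  0  0
  0  0  5 34 27 28 29 30  5  0  0  0  0]
```

Request:
step_arm(plan="100 -0.014 0.012 0.1 0 0 0;80 -0.014 0.012 0.17 0 0 0;70 -0.014 0.012 0.22 0 0 0;70 -0.014 0.012 0.25 0 0 0;60 -0.014 0.012 0.261 0 0 0;60 -0.014 0.012 0.261 0 0 0;50 -0.014 0.012 0.261 0 0 0;50 -0.014 0.012 0.261 0 0 0")

```text
time_s: 3.45
eef_pos: [0.5097, 0.1968, 0.0259]
tcp_rot: [0.723, 0.691, 0.001, 0.001]
force: [0.5, 0.0, 0.6]
gripper_width: 0.495
grip_force: 0.0
```

Request:
step_arm(plan="40 0 0 0 0 0 0;30 0 0 0 0 0 0;20 0 0 0 0 0 0;10 0 0 0 0 0 0;10 0 0 0 0 0 0;10 0 0 0 0 0 0;10 0 0 0 0 0 0;10 0 0 0 0 0 0")

```text
time_s: 4.25
eef_pos: [0.5089, 0.1971, 0.0251]
tcp_rot: [0.723, 0.691, 0.001, 0.0]
force: [-0.4, -1.0, 6.1]
gripper_width: 0.264
grip_force: 59.5
```

Request:
step_arm(plan="10 0 0 -0.02 0 0 0;10 0 0 -0.06 0 0 0;10 0 0 -0.12 0 0 0;10 0 0 -0.18 0 0 0;10 0 0 -0.25 0 0 0;10 0 0 -0.3 0 0 0;10 0 0 -0.3 0 0 0;10 0 0 -0.3 0 0 0")

```text
time_s: 5.05
eef_pos: [0.5075, 0.1968, 0.2034]
tcp_rot: [0.723, 0.691, -0.0, -0.0]
force: [-0.4, -1.1, -3.5]
gripper_width: 0.271
grip_force: 59.3
```

```bash
python3 - <<'E'
from h import *
im,d,P=grab('wrist','w3.png'); s=sensors.get_state(); print(s['eef_pos'],s['tcp_rot'],s['force'],s['torque'],s['gripper_width'])
E
```

```text
[0.5066718  0.19657636 0.20166187] [ 0.72282906  0.69102435 -0.00160792 -0.00094978] [-0.73174154  0.17930928 -3.96311017] [-0.03601059  0.04828757  0.01521579] 0.2661404329127012
```

View pics/w3.png

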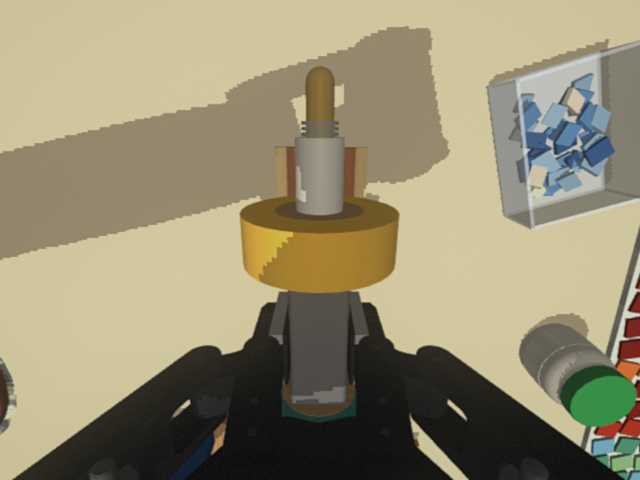

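Spindle held: plunger tip at (320,67), barrel centred on column 320, block between the pads.

```bash
cat >> h.py <<'E'
from scipy.spatial.transform import Rotation as Ro
def tool(p,s):  # world -> tool
    return (np.asarray(p)-s['eef_pos'])@Ro.from_quat(s['tcp_rot']).as_matrix()
E
python3 - <<'E'
from h import *
im,d,P=load('wrist'); C=cloud(d,P)
s=dict(eef_pos=np.array([.50667,.19657,.20166]),tcp_rot=[.72283,.69102,-.0016,-.00095])
# consistent tool frame via camera: camera->tool constant from first picture
V1=np.array([[.9840,.1686,.0575,.5773],[-.1781,.9319,.3161,-.1436],[-.0003,-.3213,.9470,.3223],[0,0,0,1]])
T1=np.eye(4);T1[:3,:3]=Ro.from_quat([.767881,.640593,-.000429,-.000342]).as_matrix();T1[:3,3]=[.56206,-.22431,.18009]
print('cam in tool',(np.linalg.inv(T1)@V1).round(4))
T=np.eye(4);T[:3,:3]=Ro.from_quat(s['tcp_rot']).as_matrix();T[:3,3]=s['eef_pos']
print('cam in tool',(np.linalg.inv(T)@np.linalg.inv(P['view'])).round(4))
t=tool(C.reshape(-1,3),s).reshape(480,640,3)
for r in(68,70,75,80,90,100,110,115,140,150,165,180,195,205,300,320,340,360,380):
    c=t[r,312:329]; print(r,np.median(c,0).round(4), t[r,:,2][280:360].min().round(4))
hsv=cv2.cvtColor(im,cv2.COLOR_RGB2HSV)
for r in(70,75,80,90,100,110,145,160,180,200,300,320,340): 
    k=np.where(t[r,270:370,2]<.06)[0]+270; print(r,k.min(),k.max(),t[r,k,1].mean().round(4)) if len(k) else 0
zt=s['eef_pos'][2]+.019-.003
for r in (66,66.5,67): print(tool(ray([[320,r]],P,zt),s))
print(im[60:72,320].tolist())
E
```

```text
cam in tool [[ 1.200e-03  9.471e-01  3.211e-01  8.210e-02]
 [ 1.000e+00 -9.000e-04 -1.100e-03  4.000e-04]
 [-8.000e-04  3.211e-01 -9.471e-01 -1.422e-01]
 [ 0.000e+00  0.000e+00  0.000e+00  1.000e+00]]
cam in tool [[-5.000e-04  9.472e-01  3.208e-01  8.120e-02]
 [ 1.000e+00  1.800e-03 -3.700e-03  3.000e-04]
 [-4.100e-03  3.208e-01 -9.472e-01 -1.443e-01]
 [ 0.000e+00  0.000e+00  0.000e+00  1.000e+00]]
68 [ 0.0988  0.0014 -0.0189] -0.0202
70 [ 0.098   0.0014 -0.0206] -0.0221
75 [ 0.0965  0.001  -0.021 ] -0.1443
80 [ 0.0949  0.0014 -0.0212] -0.0225
90 [ 0.0919  0.0014 -0.0214] -0.022
100 [ 0.0888  0.0014 -0.0212] -0.0222
110 [ 0.0857  0.0014 -0.0211] -0.0223
115 [ 0.0841  0.001  -0.0211] -0.1443
140 [ 0.0761  0.0014 -0.0252] -0.0264
150 [ 0.0729  0.0014 -0.0253] -0.0263
165 [ 0.0679  0.0014 -0.0253] -0.0261
180 [ 0.0627  0.0014 -0.0251] -0.0266
195 [ 0.0574  0.0014 -0.0249] -0.0262
205 [ 0.0539  0.0014 -0.0252] -0.0266
300 [ 0.0177  0.0014 -0.0286] -0.0301
320 [ 0.0089  0.0014 -0.0286] -0.0308
340 [-0.0001  0.0014 -0.0288] -0.0401
360 [-0.0097  0.0014 -0.0287] -0.0547
380 [-0.0197  0.0014 -0.0287] -0.069
70 311 329 0.0014
75 307 333 0.0013
80 306 334 0.0014
90 306 334 0.0014
100 306 334 0.0014
110 306 333 0.0012
145 295 344 0.0012
160 295 343 0.001
180 296 343 0.0012
200 270 369 0.0013
300 277 360 0.0008
320 270 369 0.0012
340 270 369 0.0011
[[ 0.0998376   0.00141658 -0.01610504]]
[[ 0.09968504  0.00141675 -0.01610489]]
[[ 0.09953235  0.00141691 -0.01610474]]
[[148, 137, 109], [149, 137, 111], [147, 136, 107], [149, 138, 110], [148, 136, 110], [146, 135, 107], [123, 108, 75], [114, 94, 51], [120, 97, 53], [121, 97, 54], [123, 100, 55], [127, 104, 56]]
```

Request:
step_arm(plan="10 -0.748 0.119 0 0 0 0.128;10 -0.748 0.119 0 0 0 0.128;10 -0.748 0.119 0 0 0 0.128;10 -0.748 0.119 0 0 0 0.128;10 -0.748 0.119 0 0 0 0.128;10 -0.748 0.119 0 0 0 0.128;10 -0.748 0.119 0 0 0 0.128;10 -0.748 0.119 0 0 0 0.128")

```text
time_s: 5.9
eef_pos: [0.5512, -0.2018, 0.2001]
tcp_rot: [0.768, 0.641, -0.001, -0.003]
force: [1.0, 0.3, -2.3]
gripper_width: 0.27
grip_force: 59.2
```

```bash
cat > st.py <<'E'
from h import *
import sys
# rack-frame report: centre, yaw dir ; plunger tip and foot from tool pose
c0=np.array([.5643,-.2245,0]); a=np.radians(79.75)
Y=np.array([np.cos(a),np.sin(a),0]);X=np.array([Y[1],-Y[0],0]);Z=np.array([0,0,1.])
F=np.stack([X,Y,Z])
def report():
    S=[sensors.get_state()]; s=S[0]; R=Ro.from_quat(s['tcp_rot']).as_matrix()
    tip=s['eef_pos']+R@[.0997,.0013,-.0165]; foot=s['eef_pos']+R@[-.0873,.0013,-.0165]
    xt=F@R[:,0]
    print('t',round(s['time_s'],2),'O',(F@(s['eef_pos']-c0)*1e3).round(1),'tip',(F@(tip-c0)*1e3).round(1),'foot',(F@(foot-c0)*1e3).round(1),'tilt',np.degrees(np.arcsin(-xt[2])).round(2),'yawerr',np.degrees(np.arctan2(xt[0],xt[1])).round(2),'F',(F@s['force']).round(1),'w',round(s['gripper_width'],3))
    return s
if __name__=='__main__': report()
E
python3 st.py
```

```text
t 5.9 O [-16.9  20.  200.1] tip [-15.5 119.6 216.8] foot [-15.5 -67.4 216.4] tilt -0.11 yawerr 0.02 F [ 0.9  0.4 -2.3] w 0.27
```

Request:
step_arm(plan="10 -0.06 0.026 0 0 -0.1 0;10 -0.085 0.026 0.03 0 -0.183 0;10 -0.085 0.026 0.075 0 -0.183 0;10 -0.085 0.026 0.075 0 -0.183 0;10 -0.085 0.026 0.075 0 -0.183 0")

```text
time_s: 6.4
eef_pos: [0.5576, -0.2527, 0.1559]
tcp_rot: [0.764, 0.638, -0.075, 0.059]
force: [-0.3, -0.1, -1.4]
gripper_width: 0.268
grip_force: 59.2
```

```bash
python3 - <<'E'
from st import *
report()
im,d,P=grab('wrist','w4.png'); report()
E
```

```text
t 6.4 O [ -1.5 -28.9 155.9] tip [ -0.2  72.1 153.3] foot [-1.000e-01 -1.115e+02  1.885e+02] tilt 10.87 yawerr -0.05 F [-0.3 -0.1 -1.4] w 0.268
t 6.45 O [ -0.3 -29.2 158. ] tip [  1.   71.8 155.3] foot [   1.1 -111.8  190.8] tilt 10.94 yawerr -0.03 F [ 0.2  0.1 -1.9] w 0.269
```

View pics/w4.png

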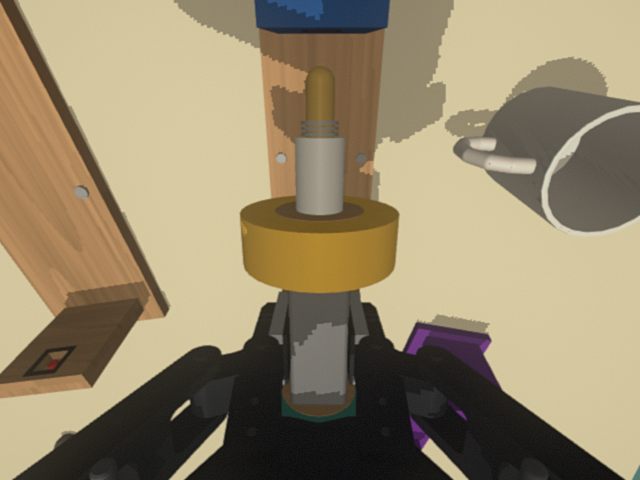

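Tip at (320,67), blue cheek's inner top edge at row ~28, columns ~257–389; measure the lateral offset in the camera frame.

```bash
cat > lat.py <<'E'
from h import *
def lat(im,d,P):
    f=240/np.tan(np.radians(P['vfov'])/2); hsv=cv2.cvtColor(im,cv2.COLOR_RGB2HSV); v,u=np.mgrid[:480,:640]
    b=(hsv[...,0]>100)&(hsv[...,0]<125)&(hsv[...,1]>100)&(u>200)&(u<450)&(v<200)
    H=cloud(d,P)[...,2]
    for r in range(2,200,4):
        k=np.where(b[r]&(H[r]>.085)&(H[r]<.11))[0]
        if len(k)>40:
            z=np.median(d[r][k]); print('cheek',r,k.min(),k.max(),'x mm',round(((k.min()+k.max())/2-P['cx'])/f*z*1e3,2),'width',round((k.max()-k.min()+1)/f*z*1e3,1))
    for r in(75,85,95,105,145,165,185):
        k=np.where((d[r]<.2)&(u[r]>280)&(u[r]<360)&(d[r]>.02)&~b[r])[0]
        if len(k): z=np.median(d[r][k]); print('rod',r,k.min(),k.max(),round(((k.min()+k.max())/2-P['cx'])/f*z*1e3,2))
if __name__=='__main__': lat(*load('wrist'))
E
python3 lat.py
```

```text
cheek 2 255 388 x mm 1.41 width 59.4
cheek 6 256 388 x mm 1.64 width 59.3
cheek 10 256 387 x mm 1.42 width 59.1
cheek 14 256 387 x mm 1.43 width 59.4
cheek 18 257 386 x mm 1.44 width 58.8
cheek 22 257 386 x mm 1.44 width 59.0
cheek 26 258 386 x mm 1.68 width 58.8
rod 75 307 333 0.55
rod 85 306 334 0.56
rod 95 306 334 0.56
rod 105 306 334 0.57
rod 145 295 344 0.4
rod 165 296 343 0.41
rod 185 296 343 0.42
```

Request:
step_arm(plan="10 0.01 0.0015 0.03 0 0 0;10 0.02 0.0015 0.06 0 0 0;10 0.028 0.0015 0.09 0 0 0;10 0.034 0.0015 0.112 0 0 0;10 0.034 0.0015 0.112 0 0 0;10 0.034 0.0015 0.112 0 0 0")

```text
time_s: 7.05
eef_pos: [0.562, -0.2468, 0.09]
tcp_rot: [0.764, 0.638, -0.073, 0.062]
force: [0.3, -0.2, -2.4]
gripper_width: 0.271
grip_force: 59.4
```

```bash
python3 - <<'E'
from st import *
from lat import lat
report()
im,d,P=grab('wrist','w5.png'); report(); lat(im,d,P)
# tip vs cheek in tool-tilt frame: camera->tool approx constant rotation (x_t = .947 yc + .321 zc ; z_t=.321 yc -.947 zc)
f=240/np.tan(np.radians(P['vfov'])/2); v,u=np.mgrid[:480,:640]
Cc=np.stack([(u-P['cx'])/f*d,-(v-P['cy'])/f*d,-d],-1)
tx=.9471*Cc[...,1]+.321*Cc[...,2]+.0817; tz=.321*Cc[...,1]-.9471*Cc[...,2]-.1432
th=np.radians(11); yy=tx*np.cos(th)-tz*np.sin(th); zz=-tx*np.sin(th)-tz*np.cos(th)
np.set_printoptions(linewidth=200)
for r in range(0,130,4): 
    k=slice(314,327); print(r,(np.median(yy[r,k])*1e3).round(1),(np.median(zz[r,k])*1e3).round(1),'side',(np.median(yy[r,275:290])*1e3).round(1),(np.median(zz[r,275:290])*1e3).round(1))
E
```

```text
t 7.05 O [  1.7 -22.4  90. ] tip [ 3.  78.6 87.2] foot [   2.9 -104.9  122.9] tilt 11.01 yawerr 0.01 F [ 0.3 -0.2 -2.4] w 0.271
t 7.1 O [  2.1 -22.6  90.7] tip [ 3.4 78.5 87.8] foot [   3.4 -105.1  123.6] tilt 11.03 yawerr 0.03 F [-0.4 -0.1 -1.9] w 0.268
cheek 2 206 415 x mm -2.22 width 59.5
cheek 6 207 415 x mm -2.08 width 59.6
cheek 10 207 414 x mm -2.24 width 59.5
cheek 14 208 414 x mm -2.1 width 59.5
cheek 18 208 413 x mm -2.26 width 59.5
cheek 22 209 413 x mm -2.13 width 59.5
cheek 26 210 412 x mm -2.13 width 59.2
cheek 30 210 412 x mm -2.14 width 59.5
cheek 34 211 411 x mm -2.16 width 59.3
cheek 38 211 411 x mm -2.17 width 59.5
cheek 42 249 383 x mm -0.71 width 41.2
rod 75 281 359 0.91
rod 85 281 359 0.92
rod 95 281 359 0.93
rod 105 281 359 0.95
rod 145 295 344 0.4
rod 165 295 343 0.24
rod 185 296 343 0.42
0 118.6 7.6 side 118.6 7.5
4 117.7 7.1 side 117.6 8.0
8 116.7 7.8 side 116.7 7.7
12 115.7 8.0 side 115.7 7.7
16 114.8 8.2 side 114.8 8.0
20 113.8 8.1 side 113.8 7.7
24 112.8 7.8 side 112.8 7.7
28 111.8 7.6 side 111.8 7.6
32 110.8 7.7 side 110.8 7.7
36 109.8 7.9 side 109.8 7.6
40 108.8 7.9 side 108.8 7.7
44 107.8 -13.6 side 108.0 -77.9
48 106.2 -79.1 side 106.2 -79.5
52 104.3 -79.3 side 104.3 -78.7
56 102.5 -79.6 side 102.5 -79.1
60 100.6 -78.4 side 100.6 -79.1
64 98.7 -78.8 side 98.7 -79.5
68 100.9 -1.1 side 96.8 -79.4
72 99.8 0.5 side 94.9 -79.2
76 98.7 0.9 side 92.9 -79.7
80 97.5 1.8 side 91.0 -79.4
84 96.3 1.4 side 89.0 -79.5
88 95.2 2.5 side 87.0 -79.4
92 94.0 2.4 side 85.0 -79.0
96 92.8 2.7 side 82.9 -79.0
100 91.5 2.9 side 80.8 -79.0
104 90.4 3.4 side 78.7 -79.3
108 89.1 3.4 side 76.6 -79.2
112 87.9 3.7 side 74.5 -79.1
116 86.6 3.8 side 72.4 -78.6
120 85.3 3.9 side 70.1 -78.9
124 84.4 6.1 side 67.9 -79.1
128 83.1 6.2 side 65.7 -79.0
```

View pics/w5.png

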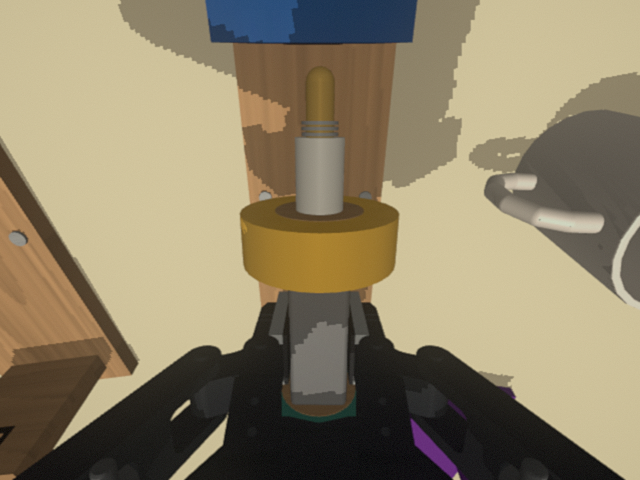

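Cheek centre reads −2.15 mm, rod +0.5 mm, so about −2.7 mm lateral is needed. The tip is 7 mm from the blue face, at about z = 85 mm.

Request:
step_arm(plan="10 0.004 -0.0045 0.01 0 0 0;10 0.008 -0.0045 0.02 0 0 0;10 0.0124 -0.0045 0.033 0 0 0;10 0.0124 -0.0045 0.033 0 0 0;10 0.0124 -0.0045 0.033 0 0 0;10 0.0124 -0.0045 0.033 0 0 0")

```text
time_s: 7.7
eef_pos: [0.5596, -0.2427, 0.0684]
tcp_rot: [0.764, 0.638, -0.073, 0.062]
force: [0.4, 0.2, -1.5]
gripper_width: 0.271
grip_force: 59.4
```

```bash
cat > chk.py <<'E'
from st import *
import sys
def prof(im,d,P,tilt):
    f=240/np.tan(np.radians(P['vfov'])/2); v,u=np.mgrid[:480,:640]; hsv=cv2.cvtColor(im,cv2.COLOR_RGB2HSV)
    Cc=np.stack([(u-P['cx'])/f*d,-(v-P['cy'])/f*d,-d],-1)
    tx=.9471*Cc[...,1]+.321*Cc[...,2]+.0817; tz=.321*Cc[...,1]-.9471*Cc[...,2]-.1432
    th=np.radians(tilt); yy=(tx*np.cos(th)-tz*np.sin(th))*1e3; zz=(-tx*np.sin(th)-tz*np.cos(th))*1e3
    b=(hsv[...,0]>100)&(hsv[...,0]<125)&(hsv[...,1]>100)&(d>.05)&(u>120)&(u<520)&(v<150)
    zt=np.median(zz[b]); top=b&(abs(zz-zt)<3)
    rr=[r for r in range(0,150) if top[r].sum()>100]
    c=[]
    for r in rr[::3]:
        k=np.where(top[r])[0]; w=(k.max()-k.min()+1)/f*d[r][k].mean()*1e3
        if 57<w<62: c.append(((k.min()+k.max())/2-P['cx'])/f*np.median(d[r][k])*1e3)
    rod=[]
    for r in(150,165,180): k=np.where((d[r]<.16)&(abs(u[r]-320)<40)&(d[r]>.02))[0]; rod.append(((k.min()+k.max())/2-P['cx'])/f*np.median(d[r][k])*1e3)
    R=slice(315,326)
    ax=[(np.median(yy[r,R]),np.median(zz[r,R])-9/np.cos(th)) for r in range(145,190,5)]; p=np.polyfit(*np.array(ax).T,1)
    face=yy[top].min() if top.any() else np.nan
    print('lat cheek',np.round(np.mean(c),2) if c else None,'rod',np.round(np.mean(rod),2),'cheektop z',zt.round(1),'face y',face.round(1),'axis angle',np.degrees(np.arctan(p[0])).round(2),'axis z@100',np.polyval(p,100).round(1),'=> axis height at face',(97+np.polyval(p,face)-zt).round(1),'barrel-row cols',im[100:145:6,320].tolist()[:2])
if __name__=='__main__':
    report(); im,d,P=grab('wrist',sys.argv[1]); s=report(); prof(im,d,P,float(sys.argv[2]))
E
python3 chk.py w6.png 11
```

```text
t 7.7 O [ -1.3 -18.8  68.4] tip [-0.  82.2 65.6] foot [-1.000e-01 -1.013e+02  1.012e+02] tilt 10.99 yawerr 0.01 F [ 0.4  0.3 -1.5] w 0.271
t 7.75 O [ -1.2 -18.8  68.6] tip [ 0.1 82.2 65.8] foot [   0.  -101.4  101.4] tilt 10.99 yawerr 0.02 F [ 0.5  0.1 -2.9] w 0.272
lat cheek 0.87 rod 0.35 cheektop z 29.3 face y 104.9 axis angle -10.39 axis z@100 -3.7 => axis height at face 63.1 barrel-row cols [[135, 107, 55], [135, 107, 52]]
```

Request:
step_arm(plan="10 0.004 0.0007 -0.0008 0 0 0;10 0.008 0.0007 -0.0016 0 0 0;10 0.012 0.0007 -0.0024 0 0 0;10 0.0147 0.0007 -0.0029 0 0 0;10 0.0147 0.0007 -0.0029 0 0 0;10 0.0147 0.0007 -0.0029 0 0 0")

```text
time_s: 8.35
eef_pos: [0.5615, -0.2339, 0.0683]
tcp_rot: [0.764, 0.638, -0.073, 0.061]
force: [0.5, -0.4, -3.0]
gripper_width: 0.271
grip_force: 59.4
```

```bash
python3 chk.py w7.png 11
```

```text
t 8.35 O [-1.1 -9.7 68.3] tip [ 0.2 91.3 65.5] foot [  0.2 -92.3 101.2] tilt 10.99 yawerr 0.0 F [ 0.6 -0.3 -3. ] w 0.271
t 8.4 O [-1.1 -9.8 68.3] tip [ 0.2 91.2 65.5] foot [  0.2 -92.3 101.2] tilt 10.99 yawerr 0.01 F [ 1.   0.  -2.7] w 0.27
lat cheek 0.61 rod 0.35 cheektop z 29.4 face y 95.8 axis angle -10.63 axis z@100 -3.7 => axis height at face 64.7 barrel-row cols [[138, 111, 55], [137, 109, 55]]
```

Request:
step_arm(plan="10 0.002 0.0003 -0.0004 0 0 0;10 0.004 0.0003 -0.0008 0 0 0;10 0.0065 0.0003 -0.0013 0 0 0;10 0.0065 0.0003 -0.0013 0 0 0;10 0.0065 0.0003 -0.0013 0 0 0")

```text
time_s: 8.9
eef_pos: [0.5622, -0.2305, 0.0684]
tcp_rot: [0.764, 0.638, -0.074, 0.062]
force: [-1.3, -4.4, -3.3]
gripper_width: 0.27
grip_force: 59.3
```

```bash
python3 chk.py w8.png 11
```

```text
t 8.9 O [-1.  -6.3 68.4] tip [ 0.4 94.8 65.5] foot [  0.3 -88.8 101.3] tilt 11.04 yawerr 0.01 F [-0.5 -4.5 -3.3] w 0.27
t 8.95 O [-0.9 -6.2 68.4] tip [ 0.4 94.8 65.5] foot [  0.3 -88.7 101.3] tilt 11.02 yawerr 0.01 F [-0.1 -3.3 -1.7] w 0.271
lat cheek 0.52 rod 0.35 cheektop z 29.4 face y 92.3 axis angle -10.09 axis z@100 -3.5 => axis height at face 65.5 barrel-row cols [[40, 61, 91], [37, 59, 87]]
```

Plunger is home at about 1.3 mm compression, 4 N. Next, a horizontal push, then I work out the lowering path.

Request:
step_arm(plan="10 0.002 0 -0.0004 0 0 0;10 0.004 0 -0.0008 0 0 0;10 0.0068 0 -0.0013 0 0 0;10 0.0068 0 -0.0013 0 0 0;10 0.0068 0 -0.0013 0 0 0")

```text
time_s: 9.45
eef_pos: [0.5629, -0.2268, 0.0683]
tcp_rot: [0.764, 0.638, -0.074, 0.062]
force: [-1.1, -7.3, -3.8]
gripper_width: 0.271
grip_force: 59.1
```

```bash
python3 chk.py w9.png 11; python3 - <<'E'
import numpy as np
def O(th,fy=-84.5,tz=64.1):
    c,s=np.cos(th),np.sin(th); f=np.array([fy,tz+178*np.tan(th)])
    return f+87.3*np.array([c,-s])+16.5*np.array([-s,-c])
a=np.radians(11); ex=np.array([np.cos(a),-np.sin(a)]); ez=np.array([-np.sin(a),-np.cos(a)])
for t in(11,9,7.5,6,5,4,3,2,1,0):
    d=O(np.radians(t))-O(a); print(t,d.round(2),'tool x,z scaled',round(d@ex/600,4),round(d@ez/600,4),'ay',round((11-t)/60,4))
E
```

```text
t 9.45 O [-1.  -2.5 68.3] tip [ 0.3 98.5 65.3] foot [  0.3 -85.  101.3] tilt 11.1 yawerr -0.0 F [ 0.2 -7.4 -3.8] w 0.271
t 9.5 O [-1.  -2.6 68.3] tip [ 0.3 98.4 65.3] foot [  0.3 -85.1 101.3] tilt 11.1 yawerr 0.0 F [ 0.1 -7.  -4.3] w 0.264
lat cheek 0.57 rod 0.47 cheektop z 29.6 face y 88.4 axis angle -10.71 axis z@100 -4.1 => axis height at face 65.5 barrel-row cols [[38, 59, 89], [38, 60, 90]]
11 [0. 0.] tool x,z scaled 0.0 0.0 ay 0.0
9 [ 1.1  -3.51] tool x,z scaled 0.0029 0.0054 ay 0.0333
7.5 [ 1.85 -6.06] tool x,z scaled 0.005 0.0093 ay 0.0583
6 [ 2.55 -8.57] tool x,z scaled 0.0069 0.0132 ay 0.0833
5 [  2.98 -10.22] tool x,z scaled 0.0081 0.0158 ay 0.1
4 [  3.39 -11.85] tool x,z scaled 0.0093 0.0183 ay 0.1167
3 [  3.77 -13.46] tool x,z scaled 0.0104 0.0208 ay 0.1333
2 [  4.12 -15.07] tool x,z scaled 0.0115 0.0233 ay 0.15
1 [  4.45 -16.66] tool x,z scaled 0.0126 0.0258 ay 0.1667
0 [  4.75 -18.25] tool x,z scaled 0.0136 0.0283 ay 0.1833
```

Request:
step_arm(plan="10 0.0027 0 0.0025 0 0.0167 0;10 0.0042 0 0.0054 0 0.0333 0;10 0.0063 0 0.0093 0 0.0583 0;10 0.0063 0 0.0093 0 0.0583 0;10 0.0063 0 0.0093 0 0.0583 0;10 0.0063 0 0.0093 0 0.0583 0")

```text
time_s: 10.1
eef_pos: [0.5633, -0.2249, 0.0621]
tcp_rot: [0.766, 0.64, -0.051, 0.043]
force: [-1.7, -8.2, -3.6]
gripper_width: 0.267
grip_force: 59.1
```

```bash
python3 chk.py w10.png 7.5; python3 - <<'E'
from h import *
im,d,P=grab('scene','s1.png'); cv2.imwrite('pics/s1c.png',cv2.resize(im[190:310,200:340,::-1],None,fx=5,fy=5,interpolation=2))
E
```

```text
t 10.1 O [-0.9 -0.5 62.1] tip [  0.4 100.5  65.2] foot [  0.4 -84.9  90.1] tilt 7.66 yawerr 0.0 F [-0.2 -8.4 -3.6] w 0.267
t 10.15 O [-0.9 -0.6 62.1] tip [  0.4 100.5  65.2] foot [  0.3 -84.9  90.1] tilt 7.66 yawerr 0.01 F [ 0.9 -8.6 -4.2] w 0.266
lat cheek 0.46 rod 0.41 cheektop z 35.8 face y 86.3 axis angle -7.67 axis z@100 1.9 => axis height at face 64.9 barrel-row cols [[39, 61, 91], [40, 62, 91]]
```

View pics/s1c.png

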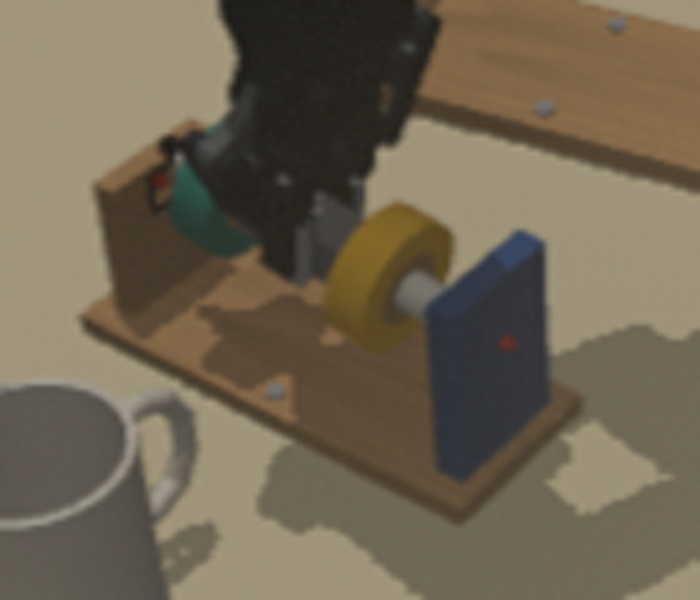

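Blue pin is out (red dot at (508,343) in the crop) and the foot is just above the wooden cheek's edge near (175,150).

Request:
step_arm(plan="10 0.0012 0 0 0 0 0;10 0.0012 0 0 0 0 0;10 0.0024 0 0.003 0 0.02 0;10 0.0037 0 0.006 0 0.04 0;10 0.005 0 0.0091 0 0.061 0;10 0.005 0 0.0091 0 0.061 0;10 0.005 0 0.0091 0 0.061 0")

```text
time_s: 10.9
eef_pos: [0.5636, -0.2231, 0.0562]
tcp_rot: [0.767, 0.641, -0.027, 0.023]
force: [-1.6, -9.2, -5.3]
gripper_width: 0.263
grip_force: 59.0
```

```bash
python3 chk.py w11.png 4
```

```text
t 10.9 O [-1.   1.2 56.2] tip [  0.4 101.8  65.6] foot [  0.3 -84.7  78.8] tilt 4.05 yawerr 0.01 F [ 0.  -9.3 -5.3] w 0.263
t 10.95 O [-1.   1.3 56.2] tip [  0.3 101.9  65.6] foot [  0.3 -84.6  78.8] tilt 4.05 yawerr 0.0 F [ 0.7 -9.8 -5. ] w 0.266
lat cheek 0.47 rod 0.41 cheektop z 41.6 face y 84.7 axis angle -4.54 axis z@100 7.6 => axis height at face 64.3 barrel-row cols [[43, 65, 95], [39, 63, 93]]
```

Request:
step_arm(plan="10 0.0012 0 0.003 0 0.018 0;10 0.0024 0 0.006 0 0.036 0;10 0.003 0 0.008 0 0.05 0;10 0.0035 0 0.0104 0 0.0675 0;10 0.0035 0 0.0104 0 0.0675 0;10 0.0035 0 0.0104 0 0.0675 0")

```text
time_s: 11.55
eef_pos: [0.5638, -0.2217, 0.0496]
tcp_rot: [0.768, 0.641, -0.0, 0.0]
force: [-1.3, -9.6, -5.7]
gripper_width: 0.272
grip_force: 59.0
```

```bash
python3 chk.py w12.png 0
```

```text
t 11.55 O [-1.   2.7 49.6] tip [  0.4 102.4  66.1] foot [  0.3 -84.6  66.1] tilt 0.03 yawerr 0.01 F [ 0.4 -9.7 -5.7] w 0.272
t 11.6 O [-0.9  2.8 49.6] tip [  0.4 102.5  66.1] foot [  0.3 -84.5  66.2] tilt 0.03 yawerr 0.01 F [  1.1 -10.   -4.7] w 0.267
lat cheek 0.44 rod 0.41 cheektop z 48.0 face y 83.2 axis angle 0.83 axis z@100 15.5 => axis height at face 64.2 barrel-row cols [[43, 66, 97], [44, 66, 97]]
```

Request:
step_arm(plan="10 -0.002 0 0.0015 0 0 0;10 -0.004 0 0.0015 0 0 0;10 -0.006 0 0.0015 0 0 0;10 -0.009 0 0.0015 0 0 0;10 -0.0112 0 0.0015 0 0 0;10 -0.0112 0 0.0015 0 0 0;10 -0.0112 0 0.0015 0 0 0")

```text
time_s: 12.3
eef_pos: [0.563, -0.2268, 0.049]
tcp_rot: [0.767, 0.641, 0.001, -0.001]
force: [-1.1, -5.1, -3.5]
gripper_width: 0.269
grip_force: 59.3
```

```bash
python3 chk.py w13.png 0
```

```text
t 12.3 O [-0.9 -2.5 49. ] tip [ 0.4 97.2 65.7] foot [  0.4 -89.8  65.3] tilt -0.13 yawerr -0.0 F [-0.2 -5.3 -3.5] w 0.269
t 12.35 O [-0.8 -2.5 49. ] tip [ 0.4 97.2 65.7] foot [  0.5 -89.8  65.3] tilt -0.13 yawerr -0.0 F [-0.6 -5.4 -3.3] w 0.27
lat cheek 0.39 rod 0.35 cheektop z 48.4 face y 88.2 axis angle -0.58 axis z@100 14.9 => axis height at face 63.6 barrel-row cols [[36, 46, 62], [218, 174, 89]]
```

Request:
step_arm(plan="10 -0.0015 0 0.001 0 0 0;10 -0.003 0 0.0018 0 0 0;10 -0.003 0 0.0018 0 0 0;10 -0.003 0 0.0018 0 0 0")

```text
time_s: 12.75
eef_pos: [0.5629, -0.228, 0.0482]
tcp_rot: [0.767, 0.641, 0.002, -0.001]
force: [-2.5, -4.4, -1.7]
gripper_width: 0.269
grip_force: 59.5
```

```bash
python3 chk.py w14.png 0
```

```text
t 12.75 O [-0.8 -3.7 48.2] tip [ 0.5 96.  65. ] foot [  0.5 -91.   64.3] tilt -0.21 yawerr 0.01 F [-1.6 -4.8 -1.7] w 0.269
t 12.8 O [-0.8 -3.6 48.1] tip [ 0.5 96.  65. ] foot [  0.5 -91.   64.3] tilt -0.21 yawerr 0.01 F [-0.5 -4.3 -1.1] w 0.273
lat cheek 0.28 rod 0.35 cheektop z 49.0 face y 89.5 axis angle 2.46 axis z@100 16.9 => axis height at face 64.4 barrel-row cols [[134, 106, 58], [190, 152, 77]]
```

Request:
step_arm(plan="10 -0.001 0 0 0 0 0;10 -0.001 0 0 0 0 0;32 -0.001 0 0 0 0 0;40 -0.001 0 0 0 0 0;50 -0.001 0 0 0 0 0;50 -0.001 0 0 0 0 0;50 -0.001 0 0 0 0 0")

```text
time_s: 13.5
eef_pos: [0.5628, -0.2281, 0.048]
tcp_rot: [0.767, 0.641, 0.002, -0.001]
force: [-0.4, -0.1, -0.7]
gripper_width: 0.499
grip_force: 0.0
```

```bash
python3 chk.py w15.png 0; python3 - <<'E'
from h import *
im,d,P=grab('scene','s2.png'); cv2.imwrite('pics/s2c.png',cv2.resize(im[190:310,200:340,::-1],None,fx=5,fy=5,interpolation=2))
E
```

```text
t 13.5 O [-0.9 -3.8 48. ] tip [ 0.4 95.8 64.9] foot [  0.4 -91.2  64.1] tilt -0.25 yawerr 0.0 F [-0.4 -0.2 -0.7] w 0.499
t 13.55 O [-0.9 -4.  47.9] tip [ 0.4 95.7 64.8] foot [  0.4 -91.3  64.1] tilt -0.24 yawerr 0.01 F [ 0.4 -0.2 -0.6] w 0.502
lat cheek 0.38 rod 0.35 cheektop z 49.2 face y 89.7 axis angle -1.13 axis z@100 15.0 => axis height at face 63.1 barrel-row cols [[210, 166, 84], [205, 163, 84]]
```

View pics/s2c.png

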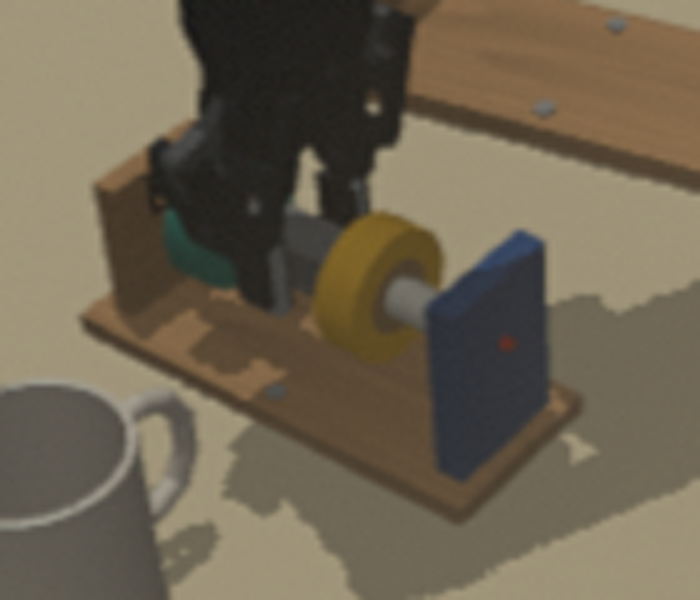

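Released; the spindle hangs, and the blue pin is out at (508,343). Retreating straight up to check the wooden end.

Request:
step_arm(plan="50 0 0 -0.02 0 0 0;50 0 0 -0.08 0 0 0;50 0 0 -0.15 0 0 0;50 0 0 -0.23 0 0 0;50 0 0 -0.25 0 0 0;50 0 0 -0.25 0 0 0;50 0 0 -0.25 0 0 0")

```text
time_s: 14.3
eef_pos: [0.5621, -0.2287, 0.1972]
tcp_rot: [0.768, 0.641, 0.001, -0.002]
force: [0.0, -0.5, -1.3]
gripper_width: 0.501
grip_force: 0.0
```

```bash
python3 - <<'E'
from st import *
s=report(); im,d,P=grab('wrist','w16.png'); i2,d2,P2=grab('scene','s3.png')
a=cv2.resize(im[60:360,240:400,::-1],(320,600)); b=cv2.resize(i2[200:300,210:320,::-1],(480,436),interpolation=2)
b=cv2.copyMakeBorder(b,0,164,0,0,0); cv2.imwrite('pics/f.png',np.hstack([a,b]))
C=cloud(d,P); Q=(C-c0)@F.T*1e3; m=(Q[...,2]>60)&(Q[...,2]<100)&(abs(Q[...,0])<40)&(abs(Q[...,1])<80)
q=Q[m]; t=q[q[:,2]>88]; print(len(t),np.histogram(t[:,1],np.arange(-70,70,5)),t[:,0].mean())
for lo,hi in((-26,26),(54,75),(-62,-42),(30,48)):
    k=(abs(Q[...,0])<4)&(Q[...,1]>lo)&(Q[...,1]<hi)&(Q[...,2]>50); print(lo,hi,k.sum(),np.median(Q[k],0))
E
```

```text
t 14.3 O [ -1.4  -4.6 197.2] tip [-1.000e-01  9.510e+01  2.141e+02] foot [-1.000e-01 -9.190e+01  2.133e+02] tilt -0.25 yawerr 0.01 F [ 0.1 -0.5 -1.3] w 0.501
2186 (array([  0,   0, 179, 218, 214, 228, 102,   0,   0,   0,   0,   0,   0,
         0,   0,   0,   0,   0,   5, 300, 307, 306, 326,   1,   0,   0,
         0]), array([-70, -65, -60, -55, -50, -45, -40, -35, -30, -25, -20, -15, -10,
        -5,   0,   5,  10,  15,  20,  25,  30,  35,  40,  45,  50,  55,
        60,  65])) -0.2707387531942063
-26 26 2593 [3.99347171e-02 4.34773035e+00 2.78753268e+02]
54 75 299 [ 0.20160131 64.78048919 71.70091523]
-62 -42 195 [  0.1827553  -50.40819146  92.48654704]
30 48 301 [ 0.12256883 40.01201649 92.55287812]
```

View pics/f.png

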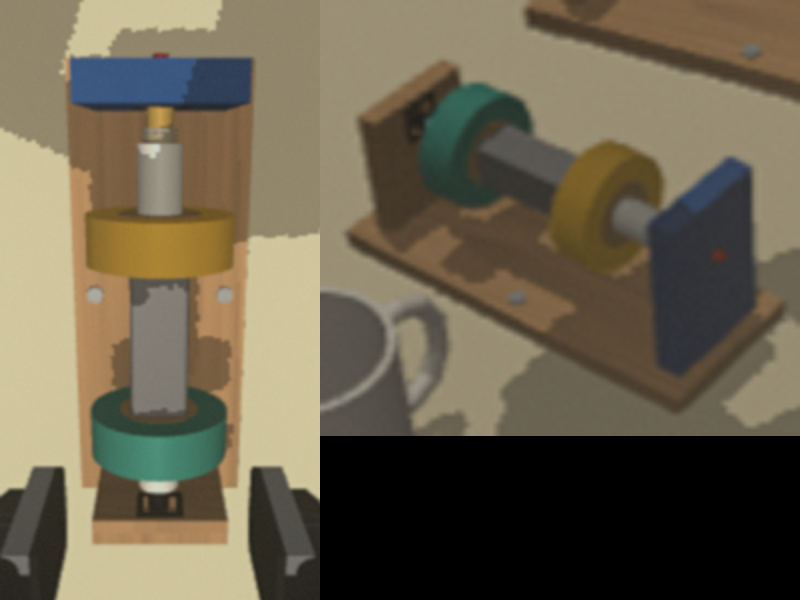

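Left: the spindle is level and the blue pin shows at (160,55). The foot is in the wooden recess at (158,503). I look at the wooden cheek's outer side to confirm its pin.

Request:
step_arm(plan="50 -0.367 0 0 0 0 0;50 -0.367 0 0 0 0 0;50 -0.367 0 0 0 0 0;50 -0.367 0 0 0 0 0;50 -0.367 0 0 0 0 0;50 -0.367 0 0 0 0 0;50 -0.367 0 0 0 0 0")

```text
time_s: 15.1
eef_pos: [0.5229, -0.4447, 0.1951]
tcp_rot: [0.768, 0.641, 0.002, -0.003]
force: [0.0, 0.6, -0.5]
gripper_width: 0.501
grip_force: 0.0
```

```bash
python3 - <<'E'
from st import *
s=report(); im,d,P=grab('wrist','w17.png')
hsv=cv2.cvtColor(im,cv2.COLOR_RGB2HSV).astype(int)
m=((hsv[...,0]<6)|(hsv[...,0]>174))&(hsv[...,1]>150)&(hsv[...,2]>60)
Q=(cloud(d,P)-c0)@F.T*1e3
k=m&(abs(Q[...,0])<12)&(Q[...,2]>50)&(Q[...,2]<85)
v,u=np.nonzero(k); q=Q[k]
for a,b in((-130,-70),(70,130)):
    e=(q[:,1]>a)&(q[:,1]<b); print(e.sum(), q[e].min(0).round(1) if e.any() else '', q[e].max(0).round(1) if e.any() else '', (u[e].mean(),v[e].mean()) if e.any() else '')
c=(abs(Q[...,0])<25)&(abs(Q[...,2]-79)<3)&(Q[...,1]<-75); print('cheek top y',np.percentile(Q[c][:,1],[2,98]))
E
```

```text
t 15.1 O [  -1.6 -224.   195.1] tip [-2.000e-01 -1.244e+02  2.122e+02] foot [-3.000e-01 -3.114e+02  2.110e+02] tilt -0.38 yawerr 0.03 F [-0.1  0.5 -0.5] w 0.501
62 [  -3.1 -102.5   52.3] [  2.8 -97.9  69.4] (np.float64(320.3225806451613), np.float64(62.096774193548384))
0   
cheek top y [-98.04132441 -86.48308111]
```

The wooden pin stands about 4 mm out, so both ends are home.

```bash
python3 -c "
from rig import manip; print(manip.finish_job())"
```

```text
the job is handed in; nothing more can be done
None
```

The spindle is back in the rack, released and hanging level with both red pins out, and the job is handed in; the hand-in returned no verdict. The highest force I read while pushing was about 10 N.

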